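Demagnetise a bearing ball in its pocket tray

TASK

The bearing ball in the white pocket tray has become magnetised. Switch the blue demagnetiser on at its rocker and leave it on; then take the tray by its black handle, set it lightly down with the ball over the pole face next to the switch, and slide it slowly (taking about three seconds or more), always lightly touching, along the middle of the plate in the direction of the yellow arrow and, still low, straight off the free end. Then carry it away, never letting the ball leave its pocket nor touching the ball with the fingers nor disturbing the marker or USB stick, and finish while still holding the tray in the air, level and still, at least 35 cm from the plate and 15 cm above the bench.

Things in the scene. Friction and masses are not known exactly. Their poses are not given: they have to be found in the camera images.
- demagnetiser: blue bench demagnetiser, fixed, 110 mm deep (x), from y -80 (free end) to y +155 (switch end); origin on the bench under the pole plate's centre; its -x side faces the robot, turned up to 20 degrees. A yellow arrow on the plate points to -y, the free end. Beyond y +78 is the lower control step, 52 mm high, with the rocker. A fixed power strip with plug, 65 mm high, lies behind (x 115..170, y -35..275)
- plate_center (a point): centre of the flat level pole plate's top (x -53..53, y -78..78 mm, two dark pole faces with a brass strip between), 75 mm above the bench; axes as the demagnetiser's, -y is the way to slide
- switch_press (a point): point on the raised half of the black rocker (half nearer the robot, green dot) when off, 19 mm from its hinge, 62 mm above the bench. Rocker 50 mm (x) by 24 mm (y), hinge along the demagnetiser's y. The point does not move with the rocker
- demag_switch (a joint): rocker switch: 0 off, 0.40 rad fully on. Press straight down on the raised half near its outer end: about 3 to 4 N through 8 mm until the half lies level, 57 mm above the bench; it stays where it is left
- tray: white plastic tray with a black handle, 130 g without ball; origin at the centre of the underside of its plate, which is 90 (x) by 70 (y) by 9 mm thick. Its z is up, the handle runs along its -x: a level bar 14 mm wide (y) and 16 mm high, from x = -55 to -160 mm, centre line 40 mm above the underside, on a brass bracket at the plate's edge
- tray_grip (a point): where to grip the handle, from above across its 14 mm width: 85 mm from the pocket's centre, on the bar's centre line, 40 mm above the tray's underside; axes as the tray's. A tall stack of circuit boards stands behind it (world x over 0.64, y -0.25 to 0, 380 mm high): swing the arm round in front of the stack
- tray_pocket (a point): point at the centre of the round pocket (31 mm wide, 2.5 mm deep) in the tray's plate, where the ball's centre is when it lies centrally: 19 mm above the tray's underside; axes as the tray's
- ball_center (a point): centre of the loose steel ball, 25 mm diameter, 64 g; it rolls freely up to 8 mm off centre in the pocket and climbs out if the tray tips past about 35 degrees or is jerked
- marker: red and white marker, 135 mm long, lying on the bench, loose; origin at the centre of its underside
- usb_stick: red USB stick, 52 mm long, lying on the bench, loose; origin at the centre of its underside

How it is judged (in metres and radians):
On the way, in this order (a step that is already met when the one before it is completed fails the run):
1. the rocker is switched fully on (value of joint demag_switch above 0.3 rad), for 0.2 s.
2. the tray stands over the pole face next to the switch, level, lightly touching the plate and moving slowly (y of tray_pocket in the frame of plate_center between 0.03 and 0.08 m and x of tray_pocket in the frame of plate_center between -0.028 and 0.028 m and contact force between tray and demagnetiser between 0.3 and 30 N and linear speed of tray below 0.1 m/s and angle between tray's own z axis and vertical below 0.12 rad), for 0.1 s.
3. the tray nears the brass strip, level, lightly touching the plate and moving slowly (y of tray_pocket in the frame of plate_center between 0.005 and 0.025 m and x of tray_pocket in the frame of plate_center between -0.028 and 0.028 m and contact force between tray and demagnetiser between 0.3 and 30 N and linear speed of tray below 0.1 m/s and angle between tray's own z axis and vertical below 0.12 rad), for 0.1 s.
4. the tray has passed the brass strip, level, lightly touching the plate and moving slowly (y of tray_pocket in the frame of plate_center between -0.025 and -0.005 m and x of tray_pocket in the frame of plate_center between -0.028 and 0.028 m and contact force between tray and demagnetiser between 0.3 and 30 N and linear speed of tray below 0.1 m/s and angle between tray's own z axis and vertical below 0.12 rad), for 0.1 s.
5. the tray is over the pole face at the free end, level, lightly touching the plate and moving slowly (y of tray_pocket in the frame of plate_center between -0.06 and -0.03 m and x of tray_pocket in the frame of plate_center between -0.028 and 0.028 m and contact force between tray and demagnetiser between 0.3 and 30 N and linear speed of tray below 0.1 m/s and angle between tray's own z axis and vertical below 0.12 rad), for 0.1 s.
6. the tray passes off the free end, still low, in line with the plate (y of tray_pocket in the frame of plate_center between -0.2 and -0.08 m and x of tray_pocket in the frame of plate_center between -0.045 and 0.045 m and z of tray_pocket in the frame of plate_center below 0.07 m), for 0.05 s.
At the end, for the whole second after the job is handed in: the rocker is on (over 0.3 rad); the fingers hold the tray still, 150 mm or more above the bench, its pocket 350 mm or more from the plate centre, level within 0.12 rad, clear of the demagnetiser; the ball is in its pocket (within 14 mm of the pocket point) (value of joint demag_switch above 0.3 rad and distance between tray_pocket and plate_center above 0.35 m and height (world z) of tray above 0.15 m and angle between tray's own z axis and vertical below 0.12 rad and distance between ball_center and tray_pocket below 0.014 m and contact force between the fingers and tray above 1 N and linear speed of tray below 0.03 m/s and angular speed of tray below 0.15 rad/s and contact force between tray and demagnetiser below 0.1 N); the arm keeps its last pose, push and grip.
It fails at once if the ball leaves its pocket (distance between ball_center and tray_pocket above 0.016 m).
It fails at once if the fingers touch the ball (contact force between the fingers and ball above 0.3 N).
It fails at once if the tray is pressed on the demagnetiser with more than 40 N (contact force between tray and demagnetiser above 40 N).
It fails at once if the marker or USB stick is moved more than 20 mm (distance of any of marker, usb_stick from where it was at the start of the episode above 0.02 m).
It also fails if it takes over 72 s, if anything falls off the work surface, if the arm or the gripper's body presses on something with over 40 N, if the wrist force passes 120 N, or if a joint passes its speed limit or range.

ROBOT

A 6-joint arm with a two-finger parallel gripper is mounted at the origin on a cart in front of the work surface, level with it; the furniture and walls round the work are solid. World frame = base frame: x ahead of the robot, y to its left, z up, the work surface at z = 0. Lengths are in mm, angles in rad, forces in N, time in s.
With the tool pointing down it reaches from about 350 to 950 mm from the base axis. Payload 17.4 kg.
Tool frame: the origin (TCP) lies where the fingers leave the gripper's body, on its centre line; the fingertips stand 84 mm ahead of it and the grasp point (between the pads) lies 65 mm ahead of it; z points along the fingers, y is the line along which they close (so a half turn about z gives the same grasp; the last joint's range is limited). The gripper opens to 93 mm and grips with 3 to 60 N. Pads are 15 mm wide; open, the fingers measure 128 mm over their backs; the gripper's body (75 mm by 188 mm) begins 65 mm behind the grasp point.
Start: joints at [1.23, 0.116, 1.442, -0, 1.584, -0.038], TCP at [201.289, 644.295, 302.746] pointing down, gripper open.
Joint ranges: [-2.83, 2.83], [-0.83, 2.19], [0.07, 2.5], [-1.14, 4.28], [0.01, 3], [-2.97, 2.97]. Speed limits (rad/s): [1.89, 1.89, 2.22, 3.14, 3.14, 3.14].

INTERFACE

Orientations are given as a rotation vector (axis times angle).
In Python, from bench import manip gives the robot as it stands.
- The arm moves only by the tool carry_out, never from a script. Its argument "steps" is one flat list of numbers, 7 for each row, row after row: the shift along the tool's x, y, z in units of 30 mm (1.0 is 30 mm), then the turn, a rotation vector about the tool's x, y, z in units of 6 degrees (1.0 is 6 degrees), then the gripper's target within -1 to 1 (shut at 1, half-way at 0, fully open at -1). In form: [dx, dy, dz, wx, wy, wz, grip, dx, dy, dz, wx, wy, wz, grip, ...]. A call has 1 to 10 rows; each row is the pose to reach, as a shift and turn from the pose commanded when the call began, along the tool's axes at that moment; what a row does not reach only later rows make up. A row lasts 1/10 s, in which the tool goes at most 50 mm and 8.59 degrees, less where a joint would pass 70% of its speed; a pose out of reach is approached as far as the arm can. A call with a gripper value outside its range is refused whole. The fingers move at their own pace and stop on an object; "grip_force" is the grip in N (left out, the last holds). Time passes only in rows, so rows that repeat a pose let the fingers close. It gives the time, the measured TCP pose, the force, the opening and the grip force at its end, in the units of the state.
- manip.state(): the state, without advancing time (a new reading comes with each control period).
- manip.get_image(name): name is "scene" or "top"; returns the picture (400x640x3 uint8, blue, green, red); there is no depth.
- manip.camera_params(name): a dict with "mtx" (3x3 intrinsics, pixels), "extrinsics" (4x4, takes a point from world to camera coordinates). Camera axes: x right, y up, looking along -z (the intrinsics and any distortion apply to the point x, -y, -z); pixel columns grow to the right and rows downward; lengths in mm; the calibration is good to about 2 mm. A picture is of the moment at which its call begins. camera_params takes no time and is no camera call.
- manip.hand_in(): hands the job in; it is judged then, once.
The state is a dict: "t": time; "joint_positions": joint angles; "joint_vel": joint speeds; "tau": joint torques, N m; "ee_pos": TCP position; "orientation": TCP orientation; "force": force on the tool from outside, world axes, zero at the start; "torque": the same for the moment, N m; "finger_gap": finger opening in mm; "gripper_force": force on a finger pad.
Only numpy, scipy, OpenCV 4.12 (cv2) and the standard library are available. Lean on these libraries where they do the work, as an engineer would, in place of code of your own. Each camera call takes 0.05 s, during which the arm holds its last target. There are 200 camera calls.

## Working session

There is one attempt and no reset: what is moved stays moved. The work goes in short steps, Python scripts to look and compute and a tool call to move; the robot and the scene stay as the last step left them, time stands still between calls to the robot, and variables do not carry over. Pictures are saved under pics/ and viewed, at most 10 in all, crops included, and the job is handed in when it is done.

Besides the shell and the picture viewer there is one more tool, called as name(argument=value, ...) on one line, values as JSON. carry_out: Moves the arm, as the interface text tells. Its arguments: {"type":"object","properties":{"steps":{"type":"array"},"grip_force":{"type":"number"}},"required":["steps"]}

```bash
mkdir -p pics
cat > h.py <<'E'
import numpy as np,cv2
from bench import manip
def ray(cam,u,v):
    p=manip.camera_params(cam);K=np.array(p['mtx'],float);E=np.array(p['extrinsics'],float)
    d=np.linalg.inv(K)@[u,v,1];d=d*[1,-1,-1]
    R=E[:3,:3];return -R.T@E[:3,3],R.T@d
def at(cam,u,v,z):
    o,d=ray(cam,u,v);return o+d*(z-o[2])/d[2]
def proj(cam,P):
    p=manip.camera_params(cam);K=np.array(p['mtx'],float);E=np.array(p['extrinsics'],float)
    c=(E[:3,:3]@np.asarray(P,float)+E[:3,3])*[1,-1,-1];q=K@c;return q[:2]/q[2]
E
python3 - <<'E'
from h import *
for n in('scene','top'):
    cv2.imwrite(f'pics/{n}0.png',manip.get_image(n)); p=manip.camera_params(n);print(n,{k:np.round(v,3).tolist() if not isinstance(v,str) else v for k,v in p.items()})
print(manip.state())
E
```

```text
scene {'mtx': [[459.276, 0.0, 332.747], [0.0, 459.276, 208.309], [0.0, 0.0, 1.0]], 'extrinsics': [[0.708, -0.706, -0.014, -292.797], [0.524, 0.513, 0.68, -322.549], [-0.473, -0.489, 0.733, -974.743], [0.0, 0.0, 0.0, 1.0]]}
top {'mtx': [[467.176, 0.0, 326.287], [0.0, 467.176, 202.026], [0.0, 0.0, 1.0]], 'extrinsics': [[0.024, -1.0, 0.007, 37.586], [0.996, 0.024, 0.09, -497.796], [-0.09, 0.005, 0.996, -1241.572], [0.0, 0.0, 0.0, 1.0]]}
{'t': 0.1, 'joint_positions': array([ 1.23018110e+00,  1.16422790e-01,  1.44215199e+00,  1.93527503e-05,
        1.58399500e+00, -3.77826193e-02]), 'joint_vel': array([-1.30096400e-05, -2.48582486e-04, -2.59074340e-03, -1.36354911e-04,
        5.94852481e-04, -1.02803208e-03]), 'tau': array([ 3.66924753e-03, -7.22885728e+01, -6.23868012e+01,  7.82485236e-02,
        2.27721676e-02, -4.69838994e-05]), 'ee_pos': array([201.26716559, 644.20738207, 302.11808961]), 'orientation': array([-4.73841735e-01, -3.10544717e+00,  1.50167024e-03]), 'force': array([-0.33161351, -0.45068542,  0.8407309 ]), 'torque': array([ 0.07284637,  0.04929102, -0.01750509]), 'gripper_force': 0.0, 'finger_gap': 92.88257418732626}
```

View pics/scene0.png

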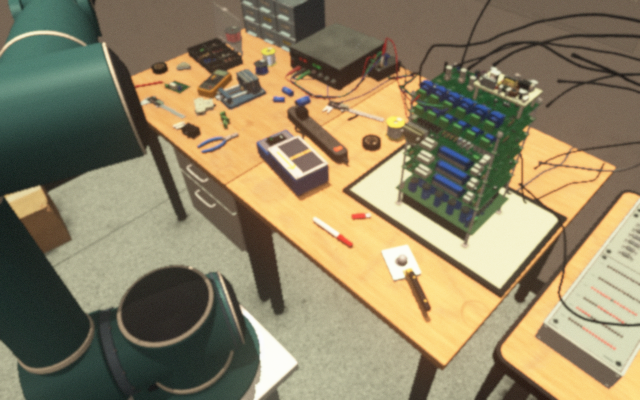

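View pics/top0.png

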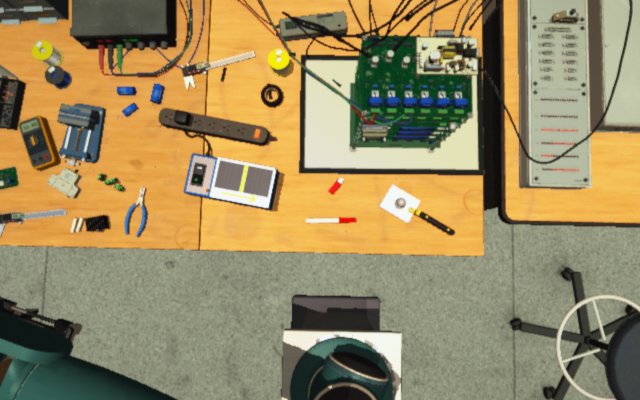

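The top view shows the demagnetiser around (232,182), the tray around (402,204) with its handle out to (452,232), the marker at (330,220) and the USB stick at (336,185). I'll zoom in on those areas.

Run:
```python
import cv2,numpy as np
t=cv2.imread('pics/top0.png')
a=cv2.resize(t[140:220,175:290],None,fx=6.9,fy=6.9,interpolation=cv2.INTER_CUBIC)[:, :793]
b=cv2.resize(t[175:240,375:460],None,fx=6.9,fy=6.9,interpolation=cv2.INTER_CUBIC)
cv2.imwrite('pics/a.png',a);cv2.imwrite('pics/b.png',b)
```

```text
(no output)
```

View pics/a.png

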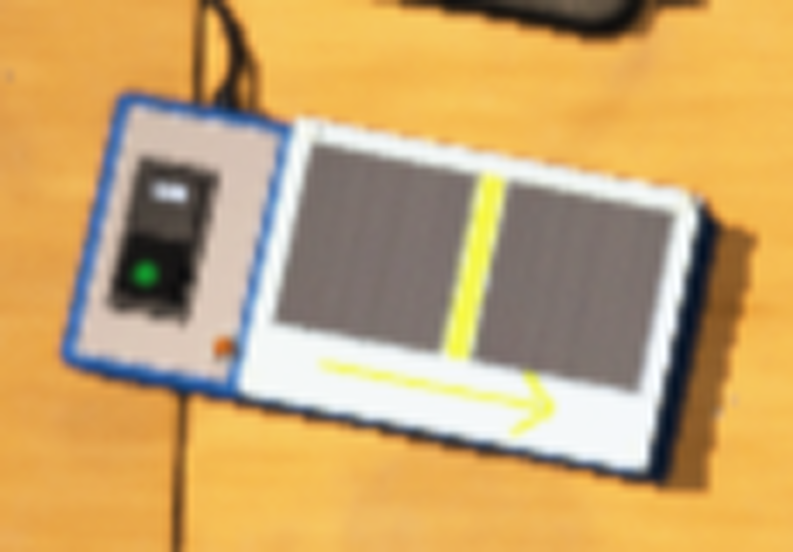

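View pics/b.png

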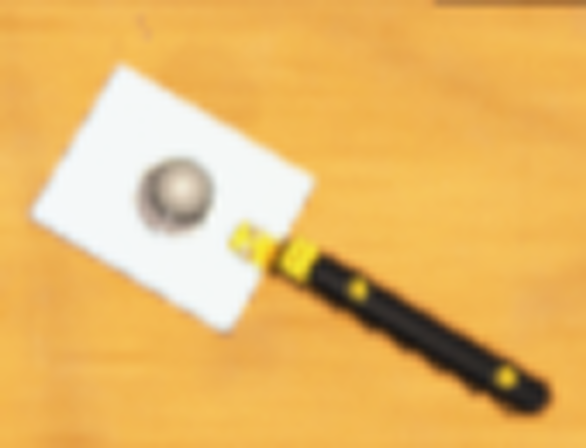

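The crops show the plate corners at (300,118), (700,193), (650,470) and (238,393) and the green dot at (145,272). The tray corners are at (122,63), (315,180), (228,332) and (32,213), with the handle end near (540,395).

Run:
```python
from h import *
f=lambda ox,oy,p,z:at('top',ox+(p[0]+.5)/6.9-.5,oy+(p[1]+.5)/6.9-.5,z)
P=np.array([f(175,140,p,75) for p in[(300,118),(700,193),(650,470),(238,393)]])
print(P.round(1));c=P.mean(0)
yd=((P[0]+P[3])-(P[1]+P[2]));print('len',np.linalg.norm(yd)/2, np.linalg.norm(P[0]-P[3]),np.linalg.norm(P[1]-P[2]))
yd/=np.linalg.norm(yd);xd=np.array([yd[1],-yd[0],0]);print('plate c',c,'x',xd,'y',yd,'ang',np.degrees(np.arctan2(xd[1],xd[0])))
g=f(175,140,(145,272),62);print('dot',g,'rel',(g-c)@xd,(g-c)@yd)
T=np.array([f(375,175,p,9) for p in[(122,63),(315,180),(228,332),(32,213)]])
tc=T.mean(0);h=f(375,175,(545,395),44);h1=f(375,175,(330,275),48)
e=((T[1]+T[2])-(T[0]+T[3]));print('size',np.linalg.norm(e)/2);hx=e/np.linalg.norm(e)
hd=h[:2]-tc[:2];print(T.round(1),'tc',tc,'edge dir',np.degrees(np.arctan2(hx[1],hx[0])),'handle',h,h1,np.degrees(np.arctan2(hd[1],hd[0])),np.linalg.norm(hd))
print('ball',f(375,175,(178,192),20),'grip',tc+85*hx)
for n,p,z in[('mk1',(306,220),8),('mk2',(356,220),8),('usb1',(332,192),5),('usb2',(341,179),5),('strip end',(268,138),40)]:print(n,at('top',*p,z).round())
# cross-check with scene view
for n,q in [('plate',c),('ball',[*tc[:2],19])]:print(n,proj('scene',q))
```

```text
[[604.  335.   75. ]
 [579.  182.9  75. ]
 [473.7 198.1  75. ]
 [498.9 353.6  75. ]]
len 155.80836013704305 106.67102364458111 106.45805318799333
plate c [538.89808658 267.4132744   75.        ] x [ 0.98697172 -0.16089384  0.        ] y [0.16089384 0.98697172 0.        ] ang -9.258781926975526
dot [545.54285458 394.25629748  62.        ] rel -13.850063501471197 126.25957859612215
size 89.78696061072431
[[ 552.8 -130.5    9. ]
 [ 507.9 -207.6    9. ]
 [ 446.8 -173.6    9. ]
 [ 492.1  -95.4    9. ]] tc [ 499.91414832 -151.77255374    9.        ] edge dir -120.15069253861775 handle [ 423.77620712 -289.2251849    44.        ] [ 467.65313398 -205.51577337   48.        ] -118.98300279750352 157.13119328746276
ball [ 500.81678028 -151.45027722   20.        ] grip [ 457.22068959 -225.27268015    9.        ]
mk1 [448. 104.   8.]
mk2 [451. -33.   8.]
usb1 [526.  34.   5.]
usb2 [563.  10.   5.]
strip end [665. 211.  40.]
plate [297.2493803  156.22485766]
ball [401.50361755 259.61611975]
```

```bash
cat >> h.py <<'E'
from scipy.spatial.transform import Rotation as Ro
C=np.array([538.9,267.4,75.]);XD=np.array([.987,-.161,0]);YD=np.array([.161,.987,0])
def go(pos,ang):
    "shift (30 mm) and turn (6 deg) from the present pose to TCP pos, tool down, tool y at ang deg"
    s=manip.state();R=Ro.from_rotvec(s['orientation'])
    a=np.radians(ang);y=np.array([np.cos(a),np.sin(a),0]);z=np.array([0,0,-1.]);x=np.cross(y,z)
    T=Ro.from_matrix(np.c_[x,y,z])
    d=R.inv().apply(np.asarray(pos,float)-s['ee_pos'])/30
    w=np.degrees((R.inv()*T).as_rotvec())/6
    print('t',s['t'],'pos',s['ee_pos'].round(1),'F',s['force'].round(1),'gap',round(s['finger_gap'],1),'\nmove',d.round(2),w.round(2))
E
python3 - <<'E'
from h import *
p=C-19*XD+125*YD;print(p);go([p[0],p[1],175],80.7)
E
```

```text
[540.272 393.834  75.   ]
t 0.1 pos [201.3 644.2 302.1] F [-0.3 -0.5  0.8] gap 92.9 
move [-13.28  -4.59   4.24] [-0.01 -0.   -1.34]
```

carry_out(steps=[-13.28,-4.59,4.24,0,0,-1.34,1,-13.28,-4.59,4.24,0,0,-1.34,1,-13.28,-4.59,4.24,0,0,-1.34,1,-13.28,-4.59,4.24,0,0,-1.34,1,-13.28,-4.59,4.24,0,0,-1.34,1,-13.28,-4.59,4.24,0,0,-1.34,1,-13.28,-4.59,4.24,0,0,-1.34,1,-13.28,-4.59,4.24,0,0,-1.34,1,-13.28,-4.59,4.24,0,0,-1.34,1,-13.28,-4.59,4.24,0,0,-1.34,1], grip_force=20)

```text
t: 1.1
ee_pos: [543.0, 390.8, 173.0]
orientation: [-0.261, -3.129, 0.004]
force: [-0.3, -0.4, -0.5]
finger_gap: 17.8
gripper_force: 0.0
```

Run:
```python
from h import *
go([540.3,393.8,150],80.7)
a=manip.get_image('top')[140:220,175:290];b=manip.get_image('scene')[110:190,230:345]
cv2.imwrite('pics/c.png',np.vstack([cv2.resize(i,None,fx=3.7,fy=3.7,interpolation=cv2.INTER_CUBIC) for i in(a,b)]))
```

```text
t 1.1 pos [543.  390.8 173. ] F [-0.3 -0.4 -0.5] gap 17.8 
move [0.1  0.09 0.77] [-0.03 -0.02 -0.04]
```

View pics/c.png

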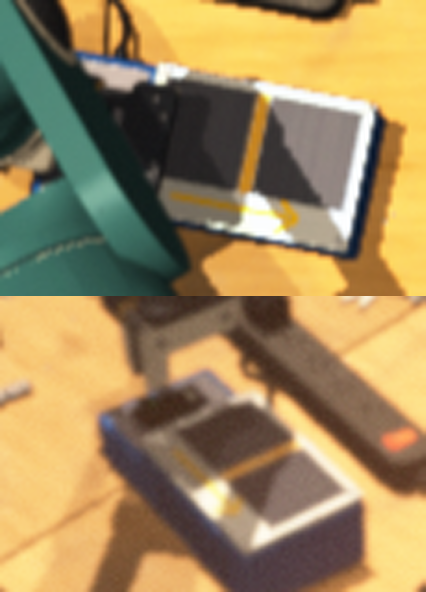

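The arm hides the rocker from above. In the scene crop the fingertips are near (155,370), just above and behind the rocker at (170,405), which fits the plan. Next I descend slowly.

carry_out(steps=[0,0,0,0,0,0,1,0,0,0,0,0,0,1,0,0,0.2,0,0,0,1,0,0,0.4,0,0,0,1,0,0,0.6,0,0,0,1,0,0,0.77,0,0,0,1,0,0,0.77,0,0,0,1,0,0,0.77,0,0,0,1])

```text
t: 2.0
ee_pos: [540.5, 394.1, 152.4]
orientation: [-0.255, -3.131, 0.0]
force: [0.0, -0.2, 0.4]
finger_gap: 0.6
gripper_force: 0.0
```

Run:
```python
from h import *
go([540.3,393.8,140.5],80.7)
```

```text
t 2.0 pos [540.5 394.1 152.4] F [ 0.  -0.2  0.4] gap 0.6 
move [ 0.01 -0.01  0.4 ] [-0. -0. -0.]
```

carry_out(steps=[0,0,0.1,0,0,0,1,0,0,0.2,0,0,0,1,0,0,0.3,0,0,0,1,0,0,0.4,0,0,0,1,0,0,0.4,0,0,0,1])

```text
t: 2.5
ee_pos: [540.5, 394.2, 141.2]
orientation: [0.255, 3.131, 0.001]
force: [-6.5, -1.9, 12.0]
finger_gap: 0.5
gripper_force: 6.1
```

carry_out(steps=[0,0,0,0,0,0,1,0,0,0,0,0,0,1,0,0,0,0,0,0,1,0,0,-1,0,0,0,1,0,0,-2.5,0,0,0,1,0,0,-4,0,0,0,1,0,0,-4,0,0,0,1,0,0,-4,0,0,0,1])

```text
t: 3.3
ee_pos: [540.8, 394.1, 261.0]
orientation: [0.255, 3.13, 0.001]
force: [0.6, -0.2, -0.4]
finger_gap: 1.0
gripper_force: 0.0
```

Run:
```python
from h import *
hx=np.array([np.cos(np.radians(-119.9)),np.sin(np.radians(-119.9)),0]);g=np.array([500,-151.7,0])+85*hx;print(g)
go([g[0],g[1],200],-29.9)
```

```text
[ 457.62854212 -225.38622366    0.        ]
t 3.3 pos [540.8 394.1 261. ] F [ 0.6 -0.2 -0.4] gap 1.0 
move [ -0.6  -20.83   2.01] [ 0.02  0.   18.43]
```

carry_out(steps=[-0.6,-20.83,0.5,0,0,18.4,0,-0.6,-20.83,0.5,0,0,18.4,0,-0.6,-20.83,0.5,0,0,18.4,0,-0.6,-20.83,0.5,0,0,18.4,0,-0.6,-20.83,0.5,0,0,18.4,0,-0.6,-20.83,0.5,0,0,18.4,0,-0.6,-20.83,0.5,0,0,18.4,0,-0.6,-20.83,0.5,0,0,18.4,0,-0.6,-20.83,0.5,0,0,18.4,0,-0.6,-20.83,0.5,0,0,18.4,0])

```text
t: 4.3
ee_pos: [472.8, -103.2, 246.6]
orientation: [-2.326, -2.109, 0.002]
force: [0.2, 0.9, 0.0]
finger_gap: 46.1
gripper_force: 0.0
```

Run:
```python
from h import *
cv2.imwrite('pics/d.png',cv2.resize(manip.get_image('top')[140:220,175:290],None,fx=4,fy=4,interpolation=cv2.INTER_CUBIC))
go([457.6,-225.4,200],-29.9)
```

```text
t 4.35 pos [ 471.9 -108.8  246.4] F [-0.8 -2.4  0.7] gap 46.5 
move [-3.91 -0.04  1.55] [-0.02  0.03  3.92]
```

View pics/d.png

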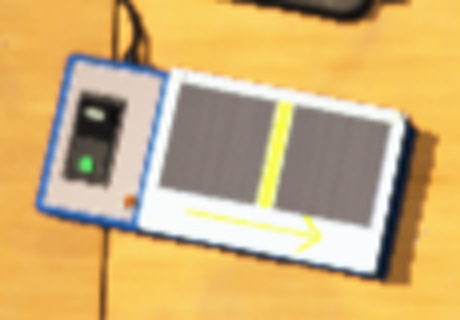

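The near half, with the dot at (86,163), is now the lighter one and the far half is dark, so the rocker has tipped on. I carry on to above the handle.

carry_out(steps=[-3.9,0,1.5,0,0,3.9,0,-3.9,0,1.5,0,0,3.9,0,-3.9,0,1.5,0,0,3.9,0,-3.9,0,1.5,0,0,3.9,0,-3.9,0,1.5,0,0,3.9,0,-3.9,0,1.5,0,0,3.9,0,-3.9,0,1.5,0,0,3.9,0,-3.9,0,1.5,0,0,3.9,0])

```text
t: 5.15
ee_pos: [463.4, -217.1, 203.7]
orientation: [2.7, 1.605, 0.001]
force: [-0.5, 0.1, -0.9]
finger_gap: 46.4
gripper_force: 0.0
```

Run:
```python
from h import *
go([457.6,-225.4,105],-29.9)
s=manip.get_image('scene')[200:330,340:470];t=manip.get_image('top')[160:240,370:460]
cv2.imwrite('pics/e.png',np.hstack([cv2.resize(s,(390,390)),cv2.resize(t,(400,390))]))
```

```text
t 5.15 pos [ 463.4 -217.1  203.7] F [-0.5  0.1 -0.9] gap 46.4 
move [-0.34 -0.04  3.29] [ 0.01 -0.    0.22]
```

View pics/e.png

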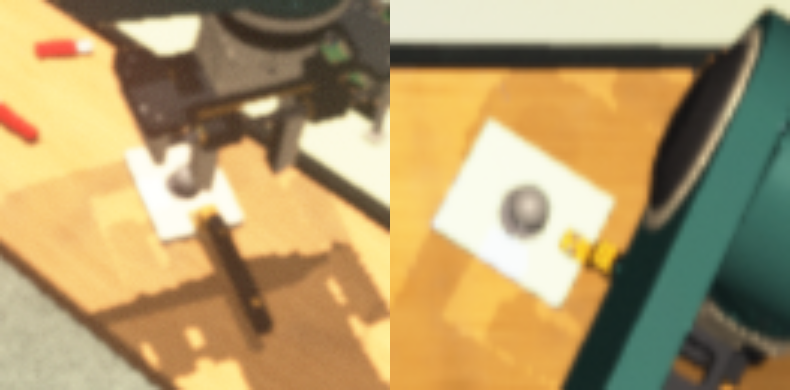

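The open fingers stand over the handle either side of the bar, near (205,165) and (285,150) in the left crop, and the ball sits in its pocket. Now the descent.

carry_out(steps=[-0.34,-0.04,0,0,0,0.22,0,-0.34,-0.04,0.5,0,0,0.22,0,-0.34,-0.04,1,0,0,0.22,0,-0.34,-0.04,1.5,0,0,0.22,0,-0.34,-0.04,1.5,0,0,0.22,0,-0.34,-0.04,1.5,0,0,0.22,0])

```text
t: 5.85
ee_pos: [457.1, -226.1, 157.9]
orientation: [-2.719, -1.571, 0.001]
force: [1.0, -0.2, -0.3]
finger_gap: 46.5
gripper_force: 0.0
```

Run:
```python
from h import *
go([457.6,-225.4,105],-29.9)
```

```text
t 5.85 pos [ 457.1 -226.1  157.9] F [ 1.  -0.2 -0.3] gap 46.5 
move [0.03 0.   1.76] [-0.01 -0.   -0.01]
```

carry_out(steps=[0,0,0.5,0,0,0,0,0,0,1,0,0,0,0,0,0,1.4,0,0,0,0,0,0,1.76,0,0,0,0,0,0,1.76,0,0,0,0,0,0,1.76,0,0,0,0])

```text
t: 6.45
ee_pos: [457.2, -226.2, 105.6]
orientation: [-2.72, -1.571, 0.0]
force: [-0.3, 0.7, 0.4]
finger_gap: 46.8
gripper_force: 0.0
```

carry_out(steps=[0,0,0,0,0,0,0.5,0,0,0,0,0,0,0.6,0,0,0,0,0,0,0.7,0,0,0,0,0,0,0.8,0,0,0,0,0,0,1,0,0,0,0,0,0,1,0,0,0,0,0,0,1,0,0,0,0,0,0,1], grip_force=50)

```text
t: 7.25
ee_pos: [457.3, -226.3, 105.8]
orientation: [2.72, 1.571, 0.0]
force: [-0.7, -0.6, 1.1]
finger_gap: 13.6
gripper_force: 49.8
```

Run:
```python
from h import *
go([457.6,-225.4,220],-29.9)
```

```text
t 7.25 pos [ 457.3 -226.3  105.8] F [-0.7 -0.6  1.1] gap 13.6 
move [ 0.03 -0.   -3.81] [ 0.    0.   -0.01]
```

carry_out(steps=[0,0,-0.05,0,0,0,1,0,0,-0.2,0,0,0,1,0,0,-0.5,0,0,0,1,0,0,-1,0,0,0,1,0,0,-1.6,0,0,0,1,0,0,-2.3,0,0,0,1,0,0,-3,0,0,0,1,0,0,-3.5,0,0,0,1,0,0,-3.75,0,0,0,1,0,0,-3.8,0,0,0,1])

```text
t: 8.25
ee_pos: [457.4, -226.3, 220.6]
orientation: [2.719, 1.571, 0.001]
force: [0.9, -0.1, -1.9]
finger_gap: 13.5
gripper_force: 49.8
```

Run:
```python
from h import *
s=manip.get_image('scene')
cv2.imwrite('pics/f.png',np.hstack([cv2.resize(s[170:300,340:470],(400,400)),cv2.resize(manip.get_image('top')[160:240,370:450],(400,400))]))
# grip for pocket at plate y=+50, handle along -YD
g=C+50*YD-85*YD;a=-9.3
print(g);go([g[0],g[1],220],a)
```

```text
[533.265 232.855  75.   ]
t 8.35 pos [ 457.1 -226.1  219.2] F [ 1.3 -0.3 -2.6] gap 14.0 
move [14.52 -5.44 -0.02] [-0.01 -0.   -3.45]
```

View pics/f.png

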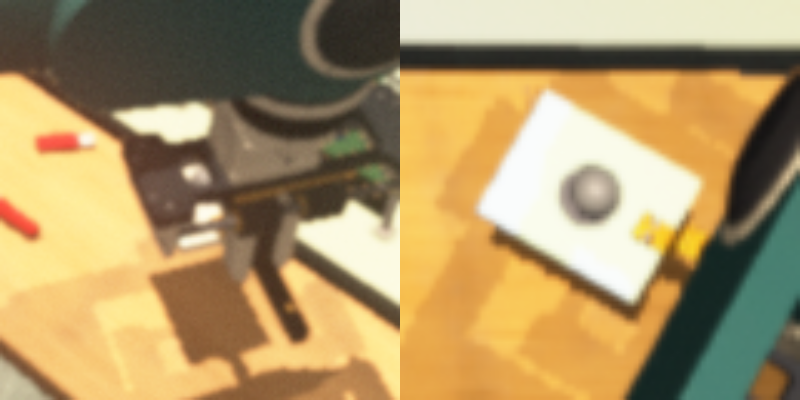

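The tray is up in the grip and looks level, with the ball centred near (590,193). I carry it gently to the plate.

carry_out(steps=[0.1,-0.04,0,0,0,0,1,0.39,-0.14,0,0,0,0,1,0.97,-0.36,0,0,0,0,1,1.69,-0.63,0,0,0,0,1,2.42,-0.9,0,0,0,0,1,3.15,-1.18,0,0,0,0,1,3.87,-1.45,0,0,0,0,1,4.45,-1.67,0,0,0,0,1,4.74,-1.77,0,0,0,0,1,4.84,-1.81,0,0,0,0,1])

```text
t: 9.35
ee_pos: [482.8, -72.4, 219.4]
orientation: [-2.719, -1.573, 0.001]
force: [0.3, -0.6, -2.2]
finger_gap: 13.6
gripper_force: 49.8
```

carry_out(steps=[0.1,-0.04,0,0,0,0,1,0.39,-0.14,0,0,0,0,1,0.97,-0.36,0,0,0,0,1,1.69,-0.63,0,0,0,0,1,2.42,-0.9,0,0,0,0,1,3.15,-1.18,0,0,0,0,1,3.87,-1.45,0,0,0,0,1,4.45,-1.67,0,0,0,0,1,4.74,-1.77,0,0,0,0,1,4.84,-1.81,0,0,0,0,1])

```text
t: 10.35
ee_pos: [508.3, 80.1, 219.5]
orientation: [-2.72, -1.572, 0.001]
force: [-0.5, 1.3, -2.7]
finger_gap: 13.2
gripper_force: 49.8
```

carry_out(steps=[0.1,-0.04,0,0,0,-0.07,1,0.39,-0.14,0,0,0,-0.28,1,0.97,-0.36,0,0,0,-0.69,1,1.69,-0.63,0,0,0,-1.2,1,2.42,-0.9,0,0,0,-1.72,1,3.15,-1.18,0,0,0,-2.24,1,3.87,-1.45,0,0,0,-2.76,1,4.45,-1.67,0,0,0,-3.17,1,4.74,-1.77,0,0,0,-3.38,1,4.84,-1.81,0,0,0,-3.45,1])

```text
t: 11.35
ee_pos: [533.9, 233.0, 219.5]
orientation: [-2.392, -2.036, 0.001]
force: [-0.4, -0.4, -1.2]
finger_gap: 13.3
gripper_force: 49.8
```

Run:
```python
from h import *
go([533.3,232.9,190],-9.3)
t=manip.get_image('top')
cv2.imwrite('pics/g.png',np.vstack([cv2.resize(t[140:225,175:300],(500,340)),cv2.resize(manip.get_image('scene')[80:180,230:377],(370,252)).copy() if 0 else cv2.resize(manip.get_image('scene')[80:156,230:355],(500,255))]))
```

```text
t 11.35 pos [533.9 233.  219.5] F [-0.4 -0.4 -1.2] gap 13.3 
move [-0.01 -0.02  0.98] [-0.    0.    0.02]
```

View pics/g.png

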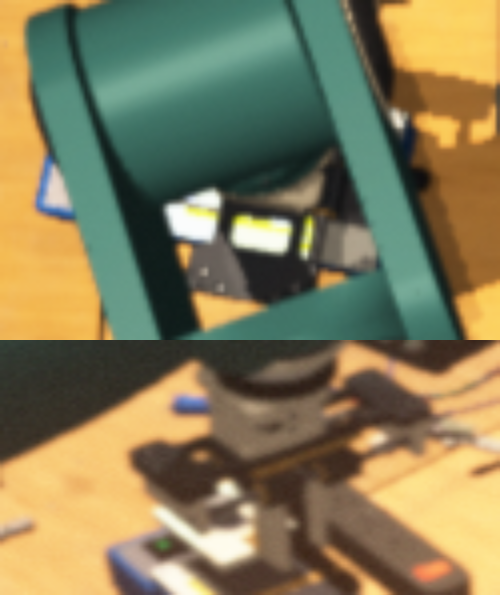

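The arm hides most of the top view. In the scene crop the white tray, around (210,525), hangs level above the plate. I lower it close, then feel for contact.

carry_out(steps=[0,0,0.05,0,0,0,1,0,0,0.15,0,0,0,1,0,0,0.3,0,0,0,1,0,0,0.5,0,0,0,1,0,0,0.7,0,0,0,1,0,0,0.9,0,0,0,1,0,0,1.05,0,0,0,1,0,0,1.12,0,0,0,1,0,0,1.12,0,0,0,1,0,0,1.12,0,0,0,1])

```text
t: 12.45
ee_pos: [533.8, 232.5, 186.3]
orientation: [2.394, 2.035, 0.0]
force: [0.5, -0.3, -1.3]
finger_gap: 13.7
gripper_force: 49.8
```

carry_out(steps=[0,0,0.03,0,0,0,1,0,0,0.05,0,0,0,1,0,0,0.07,0,0,0,1,0,0,0.07,0,0,0,1,0,0,0.07,0,0,0,1])

```text
t: 12.95
ee_pos: [533.7, 232.5, 184.0]
orientation: [-2.394, -2.035, 0.0]
force: [0.8, -0.3, -1.5]
finger_gap: 13.2
gripper_force: 49.8
```

carry_out(steps=[0,0,0.03,0,0,0,1,0,0,0.06,0,0,0,1,0,0,0.06,0,0,0,1,0,0,0.06,0,0,0,1])

```text
t: 13.35
ee_pos: [533.7, 232.5, 182.1]
orientation: [-2.394, -2.035, 0.0]
force: [-0.4, 0.2, -1.5]
finger_gap: 13.4
gripper_force: 49.8
```

carry_out(steps=[0,0,0.03,0,0,0,1,0,0,0.04,0,0,0,1,0,0,0.04,0,0,0,1,0,0,0.04,0,0,0,1])

```text
t: 13.75
ee_pos: [533.8, 232.5, 181.0]
orientation: [2.394, 2.035, 0.0]
force: [0.3, 0.1, -1.2]
finger_gap: 13.6
gripper_force: 49.8
```

carry_out(steps=[0,0,0.02,0,0,0,1,0,0,0.04,0,0,0,1,0,0,0.04,0,0,0,1,0,0,0.04,0,0,0,1])

```text
t: 14.15
ee_pos: [533.9, 232.4, 180.6]
orientation: [2.393, 2.034, 0.001]
force: [-3.5, -2.7, 7.4]
finger_gap: 13.8
gripper_force: 49.8
```

```bash
python3 -c "
from h import *
go([533.3,232.9,179],-9.3)"
```

```text
t 14.15 pos [533.9 232.4 180.6] F [-3.5 -2.7  7.4] gap 13.8 
move [ 0.01 -0.02  0.05] [ 0.01 -0.    0.  ]
```

Light contact of about 9 N. Now I slide along tool −x at 30 mm/s, checking the force after each call.

carry_out(steps=[0,0,0,0,0,0,1,-0.05,0,0,0,0,0,1,-0.15,0,0,0,0,0,1,-0.25,0,0,0,0,0,1,-0.35,0,0,0,0,0,1,-0.45,0,0,0,0,0,1,-0.55,0,0,0,0,0,1,-0.65,0,0,0,0,0,1])

```text
t: 14.95
ee_pos: [530.7, 213.2, 180.1]
orientation: [-2.394, -2.035, -0.002]
force: [0.5, 4.7, 5.6]
finger_gap: 13.5
gripper_force: 49.8
```

carry_out(steps=[-0.1,0,0,0,0,0,1,-0.2,0,0,0,0,0,1,-0.3,0,0,0,0,0,1,-0.4,0,0,0,0,0,1,-0.5,0,0,0,0,0,1,-0.6,0,0,0,0,0,1,-0.7,0,0,0,0,0,1])

```text
t: 15.65
ee_pos: [527.3, 192.5, 180.1]
orientation: [-2.394, -2.034, -0.002]
force: [0.7, 4.0, 6.2]
finger_gap: 13.4
gripper_force: 49.8
```

```bash
python3 -c "
from h import *
go([533.3,232.9,179],-9.3)
p=manip.state()['ee_pos']-C;print('pocket',p@XD,p@YD+85)"
```

```text
t 15.65 pos [527.3 192.5 180.1] F [0.7 4.  6.2] gap 13.4 
move [ 1.36 -0.02  0.04] [ 0.01 -0.01  0.  ]
pocket 0.6160464987618415 9.175492540455622
```

Force is steady and the pocket is at y = +9 mm. I continue.

carry_out(steps=[-0.1,0,0,0,0,0,1,-0.2,0,0,0,0,0,1,-0.3,0,0,0,0,0,1,-0.4,0,0,0,0,0,1,-0.5,0,0,0,0,0,1,-0.6,0,0,0,0,0,1,-0.7,0,0,0,0,0,1,-0.8,0,0,0,0,0,1])

```text
t: 16.45
ee_pos: [523.4, 168.8, 180.1]
orientation: [-2.394, -2.034, -0.002]
force: [0.3, 4.2, 5.1]
finger_gap: 13.7
gripper_force: 49.8
```

carry_out(steps=[-0.1,0,0,0,0,0,1,-0.2,0,0,0,0,0,1,-0.3,0,0,0,0,0,1,-0.4,0,0,0,0,0,1,-0.5,0,0,0,0,0,1,-0.6,0,0,0,0,0,1,-0.7,0,0,0,0,0,1,-0.8,0,0,0,0,0,1])

```text
t: 17.25
ee_pos: [519.5, 145.0, 180.0]
orientation: [-2.394, -2.035, -0.001]
force: [0.7, 5.0, 4.5]
finger_gap: 13.5
gripper_force: 49.8
```

carry_out(steps=[-0.1,0,0,0,0,0,1,-0.2,0,0,0,0,0,1,-0.3,0,0,0,0,0,1,-0.4,0,0,0,0,0,1,-0.5,0,0,0,0,0,1,-0.6,0,0,0,0,0,1,-0.7,0,0,0,0,0,1,-0.8,0,0,0,0,0,1,-0.9,0,0,0,0,0,1,-1,0,0,0,0,0,1])

```text
t: 18.25
ee_pos: [514.6, 115.3, 179.6]
orientation: [-2.394, -2.035, 0.0]
force: [0.1, 2.2, 2.7]
finger_gap: 13.2
gripper_force: 49.8
```

carry_out(steps=[-0.1,0,0,0,0,0,1,-0.2,0,0,0,0,0,1,-0.3,0,0,0,0,0,1,-0.4,0,0,0,0,0,1,-0.5,0,0,0,0,0,1,-0.6,0,0,0,0,0,1,-0.7,0,0,0,0,0,1,-0.8,0,0,0,0,0,1,-0.9,0,0,0,0,0,1,-1,0,0,0,0,0,1])

```text
t: 19.25
ee_pos: [509.7, 85.7, 179.7]
orientation: [2.394, 2.035, -0.0]
force: [0.6, 1.8, -0.2]
finger_gap: 13.5
gripper_force: 49.8
```

carry_out(steps=[-0.1,0,0,0,0,0,1,-0.2,0,0,0,0,0,1,-0.3,0,0,0,0,0,1,-0.4,0,0,0,0,0,1,-0.5,0,0,0,0,0,1,-0.6,0,0,0,0,0,1,-0.7,0,0,0,0,0,1,-0.8,0,0,0,0,0,1,-0.9,0,0,0,0,0,1,-1,0,0,0,0,0,1])

```text
t: 20.25
ee_pos: [504.8, 56.0, 179.5]
orientation: [-2.394, -2.035, 0.001]
force: [-0.4, -0.3, -2.0]
finger_gap: 13.7
gripper_force: 49.8
```

carry_out(steps=[-0.1,0,0,0,0,0,1,-0.2,0,0,0,0,0,1,-0.3,0,0,0,0,0,1,-0.4,0,0,0,0,0,1,-0.5,0,0,0,0,0,1,-0.6,0,0,0,0,0,1,-0.7,0,0,0,0,0,1,-0.8,0,0,0,0,0,1,-0.85,0,0,0,0,0,1,-0.85,0,0,0,0,0,1])

```text
t: 21.25
ee_pos: [500.9, 31.0, 179.8]
orientation: [2.394, 2.034, 0.0]
force: [0.3, -0.2, -1.3]
finger_gap: 13.5
gripper_force: 49.8
```

```bash
python3 -c "
from h import *
p=manip.state()['ee_pos']-C;print('pocket',p@XD,p@YD+85)
go([470,-200,300],-9.3)"
```

```text
pocket 0.5071054191750193 -154.46313169831043
t 21.25 pos [500.9  31.  179.8] F [ 0.3 -0.2 -1.3] gap 13.5 
move [-7.76  0.23 -4.01] [ 0. -0.  0.]
```

Clear of the free end. I lift and carry the tray away.

carry_out(steps=[-0.08,0,-0.04,0,0,0,1,-0.31,0,-0.16,0,0,0,1,-0.78,0,-0.4,0,0,0,1,-1.36,0,-0.7,0,0,0,1,-1.94,0,-1,0,0,0,1,-2.52,0,-1.3,0,0,0,1,-3.1,0,-1.6,0,0,0,1,-3.57,0,-1.84,0,0,0,1,-3.8,0,-1.96,0,0,0,1,-3.88,0,-2,0,0,0,1])

```text
t: 22.25
ee_pos: [482.0, -84.5, 240.3]
orientation: [2.394, 2.033, 0.001]
force: [0.3, 0.7, -2.1]
finger_gap: 13.9
gripper_force: 49.8
```

carry_out(steps=[-0.08,0,-0.04,0,0,0,1,-0.31,0,-0.16,0,0,0,1,-0.78,0,-0.4,0,0,0,1,-1.36,0,-0.7,0,0,0,1,-1.94,0,-1,0,0,0,1,-2.52,0,-1.3,0,0,0,1,-3.1,0,-1.6,0,0,0,1,-3.57,0,-1.84,0,0,0,1,-3.8,0,-1.96,0,0,0,1,-3.88,0,-2,0,0,0,1])

```text
t: 23.25
ee_pos: [463.3, -199.3, 300.1]
orientation: [2.394, 2.034, 0.0]
force: [0.5, 1.1, -1.8]
finger_gap: 13.8
gripper_force: 49.8
```

carry_out(steps=[0,0,0,0,0,0,1,0,0,0,0,0,0,1,0,0,0,0,0,0,1,0,0,0,0,0,0,1,0,0,0,0,0,0,1,0,0,0,0,0,0,1,0,0,0,0,0,0,1,0,0,0,0,0,0,1])

```text
t: 24.05
ee_pos: [463.4, -198.6, 299.8]
orientation: [2.394, 2.035, -0.0]
force: [0.2, -0.1, -1.1]
finger_gap: 13.6
gripper_force: 49.8
```

Run:
```python
from h import *
go([470,-200,300],-9.3)
cv2.imwrite('pics/i.png',np.hstack([cv2.resize(manip.get_image('scene')[120:280,280:440],(400,400)),cv2.resize(manip.get_image('top')[110:230,320:440],(400,400))]))
```

```text
t 24.05 pos [ 463.4 -198.6  299.8] F [ 0.2 -0.1 -1.1] gap 13.6 
move [-0.01  0.23 -0.01] [-0.  0.  0.]
```

View pics/i.png

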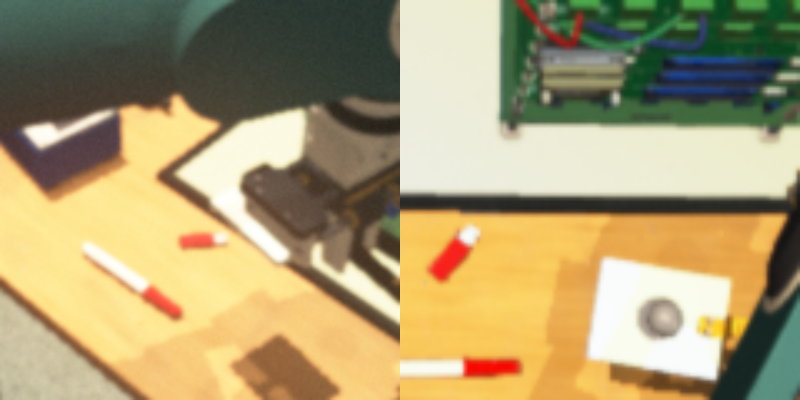

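The ball is centred at (660,318), the marker and USB stick lie undisturbed, and the tray is held clear. One quick level check before handing in, comparing the seen edge in the scene view, (366,200) to (394,223), with the edge projected for a level tray.

Run:
```python
from h import *
t=np.array([477.1,-114.7,194])
for tilt in(-.1,0,.1):
  print(tilt,[proj('scene',t-35*XD+s*45*YD+[0,0,4.5+tilt*(s*45+85)]).round(1).tolist() for s in(1,-1)],[proj('scene',t+sx*35*XD+45*YD+[0,0,4.5+tilt*130]).round(1).tolist() for sx in(-1,1)])
```

```text
-0.1 [[363.8, 205.5], [390.6, 227.8]] [[363.8, 205.5], [387.9, 192.3]]
0 [[364.0, 201.5], [390.7, 226.6]] [[364.0, 201.5], [388.3, 188.2]]
0.1 [[364.2, 197.4], [390.9, 225.3]] [[364.2, 197.4], [388.8, 184.1]]
```

Run:
```python
from h import *
im=manip.get_image('scene').astype(int)
print(np.round(im[192:230,358:400].min(2)/10).astype(int).tolist().__str__().replace('],','],\n').replace(', ',' '))
```

```text
[[22 22 23 23 23 23 23 23 23 22 23 22 23 23 23 22 22 19 14 9 8 8 8 8 9 8 8 8 7 7 7 8 7 7 7 7 7 7 7 7 6 6],
 [22 22 22 23 23 23 23 22 23 23 23 23 22 23 23 23 22 17 12 7 7 7 8 8 7 8 8 7 7 7 7 7 7 7 7 7 8 7 7 7 6 6],
 [19 21 22 22 22 23 23 23 23 23 23 23 23 23 23 24 23 17 10 6 5 7 8 7 8 8 8 7 7 7 7 7 7 7 7 7 8 7 7 7 7 6],
 [14 18 20 22 22 22 22 22 22 23 23 23 23 24 24 24 24 19 11 6 5 5 6 7 8 10 9 8 7 7 8 7 7 7 7 8 7 7 7 7 7 7],
 [9 13 16 19 21 22 22 22 23 23 23 24 24 25 25 25 24 21 14 8 6 5 6 6 8 10 9 8 8 7 7 7 8 7 7 7 7 7 7 7 6 7],
 [7 8 11 14 18 20 22 22 23 24 24 25 25 25 25 25 25 23 18 12 8 6 5 5 6 8 8 8 8 7 8 8 7 7 7 7 7 7 7 7 7 7],
 [6 6 7 9 13 16 20 22 24 24 25 25 25 25 25 25 25 25 23 17 11 8 6 6 6 6 7 7 7 7 8 7 8 7 7 6 7 7 7 7 7 6],
 [5 6 6 7 9 12 18 23 24 25 25 25 25 25 25 25 25 25 24 19 13 9 7 6 5 5 6 7 7 7 7 7 7 6 7 7 6 6 6 6 7 6],
 [5 5 5 6 7 10 17 23 25 25 25 25 25 25 25 25 25 24 24 20 13 10 8 7 6 5 5 6 6 7 7 7 7 6 7 6 6 6 6 6 6 6],
 [6 5 5 5 6 9 14 20 24 25 25 25 24 25 24 24 24 24 23 19 13 9 8 8 7 6 5 5 6 6 7 7 6 6 6 6 7 6 6 6 6 6],
 [8 7 6 5 6 7 11 15 20 23 24 24 24 24 24 
[... 2578 characters left out ...]
15 14 14 14 14 14 15 15 15 15 15 14 13 13 15 18 20 19 16 13 10 9 8 8 9],
 [15 15 15 15 15 15 15 14 14 14 14 14 14 15 15 15 15 15 15 14 14 14 14 14 15 15 15 15 14 14 14 13 14 14 13 12 9 7 6 6 7 8],
 [15 15 15 15 15 15 15 14 14 14 14 14 15 14 15 15 15 15 15 15 15 15 14 15 15 15 15 15 14 14 14 14 13 13 12 11 9 6 5 5 6 6],
 [16 15 15 15 15 15 15 15 14 15 14 14 14 14 15 15 15 15 15 15 15 15 15 15 15 15 15 15 14 15 14 14 14 14 14 13 11 9 7 6 5 5],
 [15 16 15 15 15 15 15 14 14 14 14 14 14 14 14 14 15 15 15 15 15 15 15 15 15 15 15 15 15 14 14 14 14 15 14 14 14 13 10 8 6 5],
 [16 16 15 15 15 15 15 15 15 14 15 14 14 14 14 15 14 15 15 15 15 15 15 15 15 15 15 15 15 15 15 15 15 14 14 14 14 14 13 12 9 7]]
```

Run:
```python
from h import *
from scipy.optimize import least_squares as LS
top=[((603-400)/3.333+320,257/3.333+110),((730-400)/3.333+320,280/3.333+110),((715-400)/3.333+320,382/3.333+110),((588-400)/3.333+320,357/3.333+110)]
# order: (+y,+x),(-y,+x),(-y,-x),(+y,-x) in demag axes
cs=[(35,45),(35,-45),(-35,-45),(-35,45)]
def f(q,full=0):
    R=Ro.from_euler('xyz',q[3:]).as_matrix();B=np.c_[XD,YD,[0,0,1]]
    P=lambda x,y,z:q[:3]+B@R@[x,y,z]
    r=[proj('top',P(*c,9))-o for c,o in zip(cs,top)]
    a,b=proj('scene',P(-35,45,0)),proj('scene',P(-35,-45,0));n=np.array([b[1]-a[1],a[0]-b[0]]);n/=np.linalg.norm(n)
    e=[n@(np.array(o)-a) for o in[(367.9,204),(377.3,212.5),(386.7,221)]]
    return np.r_[np.ravel(r),e]
# prior: grip point known, so position tied to rotation
def g(q):
    R=Ro.from_euler('xyz',q).as_matrix();B=np.c_[XD,YD,[0,0,1]]
    p=np.array([463.4,-198.6,234.])-B@R@[0,-85,40]
    return f(np.r_[p,q])
s=LS(g,np.zeros(3));print('grip-tied pitch(x) roll(y) yaw',s.x.round(3),s.fun.round(1))
s=LS(lambda q:g(np.r_[q[0],0,q[1]]),np.zeros(2));print('no roll',s.x.round(3),s.fun.round(1))
```

```text
grip-tied pitch(x) roll(y) yaw [0.099 0.015 0.012] [-0.6 -0.3 -1.  -0.  -1.2 -0.9 -1.  -0.4 -0.2  0.6  1.5]
no roll [0.101 0.015] [-0.6 -0.3 -1.  -0.2 -1.2 -1.  -1.  -0.3 -0.2  0.6  1.4]
```

The image estimate is too coarse to settle tilt: it gives anything from −0.04 to +0.1 rad depending on the method. Contact is the better evidence. The tray met the plate at exactly the level-tray height and was pressed less than 1 mm past it, which limits tilt to about 0.02 rad. I hand in.

```bash
python3 -c "
from bench import manip
print(manip.hand_in())"
```

```text
the job is handed in; nothing more can be done
None
```

The job is handed in, and the hand-in call returned no verdict: the rocker looks switched on, the tray was slid along the plate and off the free end in light contact, and it is now held still about 19 cm up and 41 cm from the plate, with the ball in its pocket; level is judged from contact height, since the camera check was inconclusive.

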